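Close a flow cell with its draw latch

ROBOT

A 6-joint arm with a two-finger parallel gripper is mounted at the origin on a cart in front of the work surface, level with it; the furniture and walls round the work are solid. World frame = base frame: x ahead of the robot, y to its left, z up, the work surface at z = 0. Lengths are in mm, angles in rad, forces in N, time in s.
With the tool pointing down it reaches from about 350 to 875 mm from the base axis. Payload 4.2 kg.
Tool frame: the origin (TCP) lies midway between the tips of the shut fingers; the grasp point (between the pads) lies 19 mm behind it; z points along the fingers, y is the line along which they close (so a half turn about z gives the same grasp; the last joint's range is limited). The gripper opens to 85 mm and grips with 20 to 120 N. Pads are 22 mm wide; open, the fingers measure 114 mm over their backs; the gripper's body (76 mm by 85 mm) begins 54 mm behind the grasp point. The pads swing forward as they close: fully open they stand 13 mm farther back than shut.
Start: joints at [-1, 0.385, 0.008, 0, -1.194, -0.259], TCP at [191.748, -594.838, 231.312] pointing down, gripper open.
Joint ranges: [-3.14, 3.14], [-1.21, 2.06], [-1.07, 1.41], [-3.16, 2.05], [-2.99, -0.16], [-3.1, 3.1]. Speed limits (rad/s): [2.79, 2.79, 3.14, 3.14, 3.14, 3.14].

INTERFACE

Orientations are given as a unit quaternion [x, y, z, w].
In Python, from bench import arm gives the robot as it stands.
- The arm moves only by the tool send_rows, never from a script. Its argument "targets" is a list of rows, each an object of numbers: "gripper": the gripper command: -1 is fully open, 1 is shut, values between are in proportion; "x", "y", "z": the shift along the tool's x, y, z in cm; "ax", "ay", "az": the turn, a rotation vector about the tool's x, y, z in degrees. A call has 1 to 5 rows; each row shifts and turns the commanded pose from where the row before left it, along the tool's axes as they then stand; what a row does not reach is not made up. A row lasts 1/12 s, in which the tool goes at most 41.7 mm and 7.16 degrees, less where a joint would pass 70% of its speed; a pose out of reach is approached as far as the arm can. A call is refused whole if a number of a shift passes 4.17 or a number of a turn 7.16, either way. A call with a gripper value outside its range is refused whole. The fingers move at their own pace and stop on an object; the grip force is fixed at half the most. Time passes only in rows, so rows that do not move let the fingers close. It gives the time, the measured TCP pose, the force, the opening and the grip force at its end, in the units of the state.
- arm.read_state(): the state, without advancing time (a new reading comes with each control period).
- arm.get_image(name): name is "side" or "top" or "wrist"; returns (picture, depth): 420x560x3 uint8, red, green, blue; 420x560 float32, mm along the optical axis (not along the pixel's ray), 0 where there is no reading.
- arm.camera_model(name): a dict with "fx", "fy", "cx", "cy" (pixels), "distortion" ([k1, k2, p1, p2, k3] as OpenCV has them; the pictures are not rectified), "cam_to_world" (4x4, takes a point from camera to world coordinates). Camera axes: x right, y down, z forward; pixel columns grow to the right and rows downward; lengths in mm; the calibration is good to about 2 mm. A picture is of the moment at which its call begins: read the wrist's pose just before it. camera_model takes no time and is no camera call; for the wrist camera it gives the pose at the moment of the call.
- arm.job_done(): hands the job in; it is judged then, once.
Trained networks look in the newest picture that a camera, given by its name, has taken for a name from the list of things; names that differ only in an ending like _2 or _b are one class to them, and where a whole thing is asked for, a point or a joint stands for the part that bears it (a point fixed in the world has none). Each returns a list of dicts, best first, with "score" (0 to 1); they miss things now and then, are a little off and sometimes report something else, mostly with a low value. They report only what shows in the picture. A call takes as long as a camera call. They do not tell look-alikes from the thing itself.
- arm.boxes_of(camera, thing): "rect" ([left, top, width, height] in pixels, round what is visible of it).
The state is a dict: "clock": time; "joints": joint angles; "joint_vel": joint speeds; "joint_efforts": joint torques, N m; "position": TCP position; "ee_rot": TCP orientation; "contact_force": force on the tool from outside, world axes, zero at the start; "wrist_torque": the same for the moment, N m; "gripper_width": finger opening in mm; "grasp_force": force on a finger pad.
Only numpy, scipy, OpenCV 4.12 (cv2) and the standard library are available. Lean on these libraries where they do the work, as an engineer would, in place of code of your own. Each camera call takes 0.05 s, during which the arm holds its last target. There are 200 camera calls.

TASK

Close the flow cell: slide the loose end block along its guides fully home against the rubber gasket, hook the wire loop of the draw latch over the block's keeper so that it drops behind and under the lip, and then press the lever down flat over centre so that it stays down by itself and holds the block tight. Leave the beaker, the dish and the amber bottle where they are.

Things in the scene. Friction and masses are not known exactly. Their poses are not given: they have to be found in the camera images.
- clamp: Flow cell clamp fixed to the worktop: dark base 110 x 270 x 8 mm (origin: centre of its underside), a fixed grey block (70 wide, own y -130 to -4, top at 53 mm) carrying the draw latch, a rubber gasket facing +y at own y = 0. Own y is the draw direction: latch at -y, loose end block at +y between two guide rails, 26 mm above the worktop, own y 0 to 135.
- gasket_face (a point): Centre of the gasket's face (own y = 0 of the clamp, 30 mm above the worktop); axes as the clamp's. The end block is home when its near face touches this.
- lever_pivot (a point): The lever's pivot pin, at own y = -35 mm of the clamp, 73 mm above the worktop, along the clamp's x. Axes as the clamp's. The loop's pin sits on the lever 20 mm from here, and lies 20 mm above this pivot with the lever at its stop.
- lever (a joint): rad: 0 = flat (handle along the clamp's -y), 1.57 upright, 1.745 = stop, leaning towards the end block. Handle 26 mm wide, 5 thick; flat, its top is 80 mm above the worktop. Friction holds it where left. Only with it pushed up to its stop and the block home within 3 mm does the loop's bar clear the keeper's lip. Hooked, it gets stiff below 1.2; below 0.33 (dead centre) the pull holds it shut.
- lever_tip (a point): Free end of the lever's handle, 68 mm from the pivot; the handle ends 4 mm beyond.
- loop (a joint): Wire loop's angle on the lever, rad: 3.3 = folded back along the handle (stop), less as it swings up and over towards the end block; about 1.3 when behind the lip with the lever at its stop, near 0 when hooked with the lever flat. It swings easily and past upright falls towards the block by its own weight; push its bar from behind to swing it over. If short, the bar lies on top of the lip.
- loop_bar (a point): Middle of the loop's crossbar: steel wire 6 mm thick, 60 mm long along the clamp's x, 80 mm from the loop's pin. The legs, at x = +-30 mm, pass either side of the handle, and the bar passes beyond the handle's end.
- stretch (a joint): Extension of the spring-loaded loop, m: 0 when slack, about 0.004 when the latch is closed and pulling on the keeper (6000 N/m).
- block_center (a point): Centre of the loose grey end block (68 x 90 along y x 45 mm high, about 0.8 kg, with an 80 mm wide foot held down under the rails' lips), which slides along the clamp's y; top 53 mm above the worktop, centre 45 mm from the gasket face when home. 3 to 10 N slide it. A port fitting 16 mm high stands on top, 22 mm to +y of the centre.
- keeper_lip (a point): Free (+y) edge of the keeper's lip on top of the end block, 10 mm to -y of the block's centre: a steel post 8 mm thick, 30 mm wide, with a 5 mm thick lip overhanging 8 mm to +y, 16 to 21 mm above the block's top (69 to 74 mm above the worktop). The bar must drop past this edge, then be drawn back under the lip. Axes as the block's.
- beaker: Glass beaker 63 mm wide, 78 mm high, a bystander; origin under its centre.
- dish: Glass dish with lid 62 mm wide, 14 mm high, a bystander; origin under its centre.
- amber_bottle: Amber reagent bottle 72 mm wide, 134 mm high, a bystander; origin under its centre.
Mind the look-alikes: they are no part of the job. What is shaped like the part that bears block_center but turquoise is not meant.

How it is judged (in metres and radians):
On the way:
1. the loop's bar lies behind the keeper's lip, lower than the lip's underside, with the lever still up (z of loop_bar in the frame of keeper_lip below -0.0045 m and y of loop_bar in the frame of keeper_lip between -0.007 and 0.02 m and value of joint lever above 0.6 rad), for 0.2 s.
At the end, for the whole second after the job is handed in: The lever lies flat (under 0.1 rad), the loop's bar is under the keeper's lip and its spring is stretched by more than 2 mm, and the end block sits upright and at rest within 2.5 mm of the gasket (value of joint lever below 0.1 rad and value of joint stretch above 0.002 m and z of loop_bar in the frame of keeper_lip below -0.003 m and y of loop_bar in the frame of keeper_lip between -0.009 and 0.001 m and y of block_center in the frame of gasket_face below 0.0475 m and angle between the z axis of block_center and the z axis of clamp, either way round below 0.06 rad and linear speed of end_block below 0.01 m/s); the robot touches nothing.
It fails at once if the beaker, the dish or the amber bottle is shifted by more than 25 mm (distance of any of beaker, dish, amber_bottle from where it was at the start of the episode above 0.025 m).
It also fails if it takes over 61 s, if anything falls off the work surface, if the arm or the gripper's body presses on something with over 40 N, if the wrist force passes 120 N, or if a joint passes its speed limit or range.

## Working session

There is one attempt and no reset: what is moved stays moved. The work goes in short steps, Python scripts to look and compute and a tool call to move; the robot and the scene stay as the last step left them, time stands still between calls to the robot, and variables do not carry over. Pictures are saved under pics/ and viewed, at most 10 in all, crops included, and the job is handed in when it is done.

Besides the shell and the picture viewer there is one more tool, called after ">>>" by a JSON object that holds its "op" and its "data". send_rows: Moves the arm, as the interface text tells. Its arguments: {"type":"object","properties":{"targets":{"type":"array"}},"required":["targets"]}

```bash
mkdir -p pics; cat > h.py <<'E'
from bench import arm
import numpy as np, cv2
from scipy.spatial.transform import Rotation as R
def px2w(name,u,v,d,m=None):
    m=m or arm.camera_model(name)
    K=np.array([[m['fx'],0,m['cx']],[0,m['fy'],m['cy']],[0,0,1]])
    p=cv2.undistortPoints(np.array([[[u,v]]],float),K,np.array(m['distortion']))[0,0]
    return (np.array(m['cam_to_world'])@np.array([p[0]*d,p[1]*d,d,1]))[:3]
def cloud(name,dep,m=None):
    m=m or arm.camera_model(name)
    K=np.array([[m['fx'],0,m['cx']],[0,m['fy'],m['cy']],[0,0,1]])
    h,w=dep.shape
    g=np.stack(np.meshgrid(np.arange(w),np.arange(h)),-1).reshape(-1,1,2).astype(float)
    p=cv2.undistortPoints(g,K,np.array(m['distortion'])).reshape(h,w,2)
    P=np.dstack([p*dep[...,None],dep,np.ones_like(dep)])
    return (P@np.array(m['cam_to_world']).T)[...,:3]
E
python3 - <<'E'
from h import *
for c in ['top','side']:
    im,d=arm.get_image(c); cv2.imwrite(f'pics/{c}0.png',im[...,::-1]); np.save(f'{c}0.npy',d)
    for t in ['clamp','block_center','lever','loop','keeper_lip','beaker','dish','amber_bottle']:
        print(c,t,[(b['rect'],round(b['score'],2)) for b in arm.boxes_of(c,t)[:3]])
print(arm.read_state())
E
```

```text
top clamp []
top block_center [([219.6, 198.2, 39.2, 31.5], 0.87), ([204.5, 131.2, 43.8, 37.7], 0.69)]
top lever [([277.8, 186.7, 29.6, 34.5], 0.56), ([215.7, 194.9, 40.8, 36.2], 0.23)]
top loop [([284.9, 189.9, 20.2, 31.7], 0.56)]
top keeper_lip [([207.5, 130.9, 39.6, 40.0], 0.9), ([216.3, 195.4, 40.7, 34.6], 0.6), ([293.7, 188.2, 12.1, 32.9], 0.6)]
top beaker [([292.3, 140.7, 30.5, 35.8], 0.96)]
top dish [([218.2, 243.0, 26.0, 32.1], 0.7), ([280.1, 187.6, 29.0, 35.2], 0.49)]
top amber_bottle [([355.9, 165.2, 34.9, 33.8], 0.75)]
side clamp [([242.6, 200.1, 53.4, 79.9], 0.68)]
side block_center [([310.2, 197.3, 31.8, 31.8], 0.8), ([250.2, 208.4, 28.4, 23.8], 0.54)]
side lever [([254.3, 200.1, 30.5, 33.6], 0.58)]
side loop [([251.9, 198.4, 32.5, 25.8], 0.78)]
side keeper_lip [([305.7, 201.2, 33.1, 30.7], 0.96), ([251.1, 207.0, 27.8, 23.1], 0.6), ([243.9, 198.0, 52.0, 84.5], 0.39)]
side beaker [([313.6, 231.5, 32.7, 46.6], 0.63)]
side dish [([211.7, 218.8, 21.8, 21.9], 0.82)]
side amber_bottle [([294.6, 255.9, 38.0, 76.0], 0.92), ([252.2, 198.0, 28.7, 34.0], 0.32)]
{'clock': 0.9, 'joints': array([-1.00039292e+00,  3.84709776e-01,  7.90220893e-03, -3.34906560e-05,
       -1.19397360e+00, -2.58631425e-01]), 'joint_vel': array([-0.00026592, -0.00012293, -0.00011303,  0.00016456,  0.00055258,
       -0.00089102]), 'joint_efforts': array([ 7.25347786e-05, -3.92074835e+01,  1.88622344e+01,  4.19071287e+00,
       -2.30078358e-04,  4.84350949e-06]), 'position': array([ 191.76425101, -594.8376976 ,  231.3020597 ]), 'ee_rot': array([-1.55249319e-01,  9.87875320e-01, -6.69044255e-07,  1.73055462e-05]), 'contact_force': array([ 0.2496365 , -0.50888147,  0.49591407]), 'wrist_torque': array([-0.02730562,  0.00751388,  0.02017474]), 'grasp_force': 0.0, 'gripper_width': 85.24628273761343}
```

View pics/top0.png

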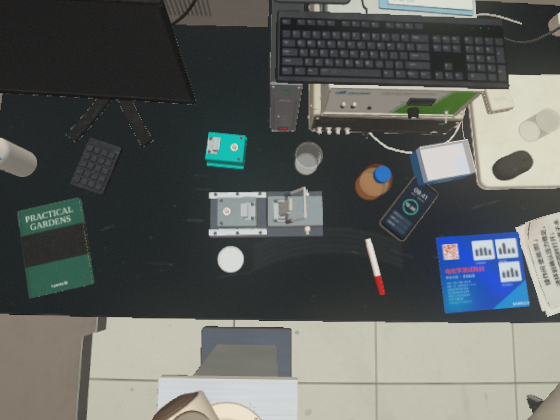

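View pics/side0.png

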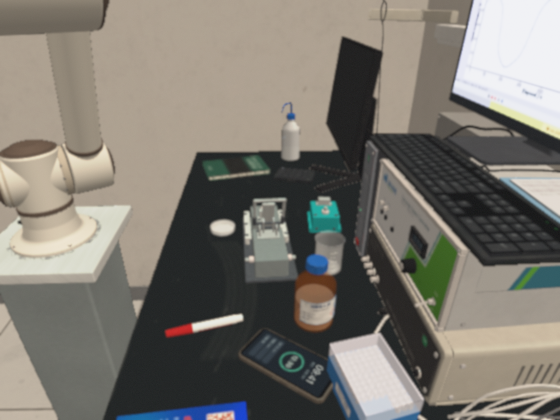

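The top view shows the clamp at px (210–323, 191–237), block at its left (world +y) and the lever up near (295,205). The turquoise decoy is at (226,150), beaker at (308,158), dish at (231,259), bottle at (374,181).

```bash
python3 - <<'E'
from h import *
d=np.load('top0.npy'); P=cloud('top',d)
im=cv2.imread('pics/top0.png')
for n,(u,v) in dict(blk=(240,217),fixed=(275,226),tipregion=(305,192),dish=(231,259),beaker=(308,158),bottle=(374,181)).items(): print(n,P[v,u].round())
# base corners
for u,v in [(209,193),(209,236),(322,191),(323,236)]: print(px2w('top',u,v,d[v,u]).round(), px2w('top',u,v,np.median(d[240:250,265:275])).round())
s=P[185:240,205:330]; X=s.reshape(-1,3)
for lo,hi in [(45,58),(60,79),(79,100),(100,130),(130,170)]:
    q=X[(X[:,2]>lo)&(X[:,2]<hi)]; 
    if len(q): print(lo,hi,len(q),q.min(0).round(),q.max(0).round(),q.mean(0).round())
c=im[175:285,195:335]; cv2.imwrite('pics/crop0.png',cv2.resize(c,None,fx=5,fy=5,interpolation=cv2.INTER_CUBIC))
E
```

```text
blk [514. -21.  53.]
fixed [ 496. -101.   44.]
tipregion [ 553. -160.  163.]
dish [420.   0.  14.]
beaker [ 672. -179.    1.]
bottle [ 592. -316.  107.]
[574.  57.  23.] [575.  58.  16.]
[473.  56.   2.] [474.  56.  -0.]
[ 589. -214.    2.] [ 584. -212.   24.]
[ 479. -217.   -0.] [ 478. -216.    7.]
45 58 2318 [ 492. -209.   45.] [570.  34.  58.] [529. -87.  53.]
60 79 151 [ 510. -123.   60.] [548.  14.  78.] [527. -44.  73.]
79 100 112 [ 497. -133.   79.] [ 564. -106.  100.] [ 530. -118.   89.]
100 130 131 [ 498. -144.  100.] [ 565. -115.  130.] [ 530. -127.  114.]
130 170 200 [ 500. -162.  130.] [ 566. -126.  168.] [ 532. -148.  153.]
```

View pics/crop0.png

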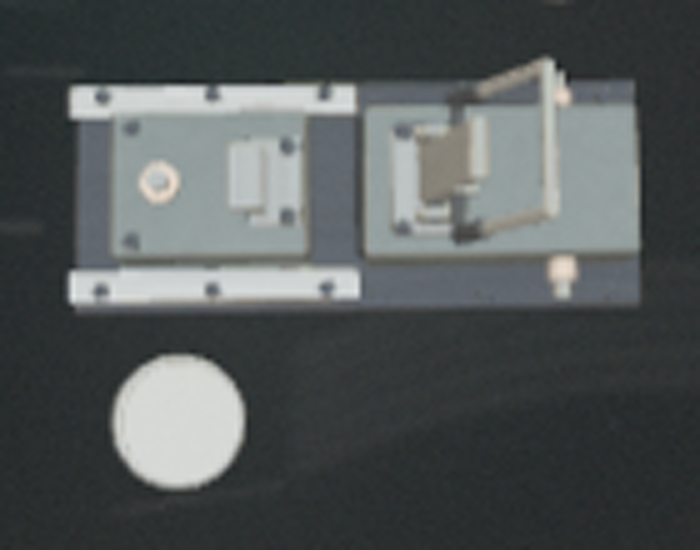

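The crop shows the block (px 112–307 of crop) short of home, the lever up leaning back with the loop folded back along it, the keeper's lip facing +y. I'll fit the yaw and positions.

```bash
python3 - <<'E'
from h import *
P=cloud('top',np.load('top0.npy'))
s=P[185:240,205:330]; X=s.reshape(-1,3)
q=X[abs(X[:,2]-53)<3]
for n,m in dict(block=q[:,1]>-62,fixed=q[:,1]<-75).items():
    r=cv2.minAreaRect(q[m][:,:2].astype(np.float32)); print(n,r,cv2.boxPoints(r).round(1).tolist())
k=X[(X[:,2]>66)&(X[:,2]<78)&(X[:,1]>-70)]; print('keeper+port',k[k[:,1]<-20].min(0),k[k[:,1]<-20].max(0),k[k[:,1]>-20].mean(0))
b=X[X[:,2]>155]; print('bar',len(b),b.mean(0),b.min(0),b.max(0)); 
f=np.polyfit(b[:,0],b[:,1],1); print('slope dy/dx',f)
h=X[(X[:,2]>85)&(abs(X[:,0]-532)<16)]; print(h[np.argsort(h[:,2])][::8].round())
g=q; print(sorted(set(q[:,1].round()))[::1])
E
```

```text
block ((527.0038452148438, -12.068038940429688), (67.35581970214844, 89.45177459716797), 1.6210492849349976) [[492.1000061035156, 31.700000762939453], [494.6000061035156, -57.70000076293945], [561.9000244140625, -55.79999923706055], [559.4000244140625, 33.599998474121094]]
fixed ((532.848388671875, -144.2410888671875), (69.9067153930664, 129.45919799804688), 1.4254924058914185) [[496.29998779296875, -80.4000015258789], [499.5, -209.8000030517578], [569.4000244140625, -208.10000610351562], [566.2000122070312, -78.69999694824219]]
keeper+port [513.38284193 -38.02790082  69.05795278] [543.23517889 -23.33294435  77.76455285] [526.45830762   9.39920278  68.00128269]
bar 132 [ 499.96097612 -143.99431498  344.93536099] [ 392.3705531  -162.17574243  155.10684072] [565.94923769 -94.85269366 961.7774664 ]
slope dy/dx [-0.41338657 62.68283913]
[[ 531. -111.   85.]
 [ 535. -113.   91.]
 [ 535. -115.   94.]
 [ 519. -128.   96.]
 [ 527. -115.   98.]
 [ 520. -128.  102.]
 [ 530. -117.  107.]
 [ 541. -119.  109.]
 [ 543. -121.  113.]
 [ 529. -121.  116.]
 [ 543. -123.  122.]
 [ 521. -125.  125.]
 [ 
[... 3427 characters left out ...]
4(-6.0), np.float64(-5.0), np.float64(-4.0), np.float64(-3.0), np.float64(-2.0), np.float64(-1.0), np.float64(0.0), np.float64(1.0), np.float64(2.0), np.float64(3.0), np.float64(4.0), np.float64(5.0), np.float64(6.0), np.float64(7.0), np.float64(8.0), np.float64(9.0), np.float64(10.0), np.float64(11.0), np.float64(12.0), np.float64(13.0), np.float64(14.0), np.float64(15.0), np.float64(16.0), np.float64(17.0), np.float64(18.0), np.float64(19.0), np.float64(20.0), np.float64(21.0), np.float64(22.0), np.float64(23.0), np.float64(24.0), np.float64(25.0), np.float64(26.0), np.float64(27.0), np.float64(28.0), np.float64(29.0), np.float64(30.0), np.float64(31.0), np.float64(32.0), np.float64(33.0)]
```

>>> {"op": "send_rows", "data": {"targets": [{"gripper":1,"az":-7},{"gripper":1,"az":-7},{"gripper":1,"az":-7},{"gripper":1,"az":-7},{"gripper":1,"az":-7}]}}

```text
$.targets[0]: bad value
```

>>> {"op": "send_rows", "data": {"targets": [{"gripper":1,"az":-7},{"gripper":1,"az":-7},{"gripper":1,"az":-7},{"gripper":1,"az":-7},{"gripper":1,"az":-7}]}}

```text
$.targets[0]: bad value
```

>>> {"op": "send_rows", "data": {"targets": [{"gripper":1,"x":0,"y":0,"z":0,"ax":0,"ay":0,"az":-7.1},{"gripper":1,"x":0,"y":0,"z":0,"ax":0,"ay":0,"az":-7.1},{"gripper":1,"x":0,"y":0,"z":0,"ax":0,"ay":0,"az":-7.1},{"gripper":1,"x":0,"y":0,"z":0,"ax":0,"ay":0,"az":-7.1},{"gripper":1,"x":0,"y":0,"z":0,"ax":0,"ay":0,"az":-7.1}]}}

```text
clock: 1.32
position: [191.7, -594.8, 231.3]
ee_rot: [-0.452, 0.892, -0.0, 0.0]
contact_force: [0.4, -1.0, -0.7]
gripper_width: 25.4
grasp_force: 0.0
```

>>> {"op": "send_rows", "data": {"targets": [{"gripper":1,"x":0,"y":0,"z":0,"ax":0,"ay":0,"az":-7.1},{"gripper":1,"x":0,"y":0,"z":0,"ax":0,"ay":0,"az":-7.1},{"gripper":1,"x":0,"y":0,"z":0,"ax":0,"ay":0,"az":-7.1},{"gripper":1,"x":0,"y":0,"z":0,"ax":0,"ay":0,"az":-7.1},{"gripper":1,"x":0,"y":0,"z":0,"ax":0,"ay":0,"az":-7.1}]}}

```text
clock: 1.73
position: [191.8, -594.8, 231.3]
ee_rot: [-0.702, 0.712, -0.0, 0.0]
contact_force: [0.2, -0.3, 0.0]
gripper_width: 0.2
grasp_force: 0.0
```

>>> {"op": "send_rows", "data": {"targets": [{"gripper":1,"x":0,"y":0,"z":0,"ax":0,"ay":0,"az":-2.8}]}}

```text
clock: 1.82
position: [191.8, -594.8, 231.3]
ee_rot: [0.719, -0.695, 0.0, -0.0]
contact_force: [0.3, 0.6, 0.1]
gripper_width: -0.0
grasp_force: 0.0
```

>>> {"op": "send_rows", "data": {"targets": [{"gripper":1,"x":-3.57,"y":-1.97,"z":0,"ax":0,"ay":0,"az":0},{"gripper":1,"x":-3.57,"y":-1.97,"z":0,"ax":0,"ay":0,"az":0},{"gripper":1,"x":-3.57,"y":-1.97,"z":0,"ax":0,"ay":0,"az":0},{"gripper":1,"x":-3.57,"y":-1.97,"z":0,"ax":0,"ay":0,"az":0},{"gripper":1,"x":-3.57,"y":-1.97,"z":0,"ax":0,"ay":0,"az":0}]}}

```text
clock: 2.23
position: [285.4, -412.0, 231.4]
ee_rot: [0.717, -0.697, 0.0, -0.0]
contact_force: [0.6, 0.4, -0.2]
gripper_width: 0.0
grasp_force: 0.0
```

>>> {"op": "send_rows", "data": {"targets": [{"gripper":1,"x":-3.57,"y":-1.97,"z":0,"ax":0,"ay":0,"az":0},{"gripper":1,"x":-3.57,"y":-1.97,"z":0,"ax":0,"ay":0,"az":0},{"gripper":1,"x":-3.57,"y":-1.97,"z":0,"ax":0,"ay":0,"az":0},{"gripper":1,"x":-3.57,"y":-1.97,"z":0,"ax":0,"ay":0,"az":0},{"gripper":1,"x":-3.57,"y":-1.97,"z":0,"ax":0,"ay":0,"az":0}]}}

```text
clock: 2.65
position: [378.8, -230.5, 231.8]
ee_rot: [0.717, -0.697, 0.001, -0.0]
contact_force: [1.3, -0.8, -0.1]
gripper_width: 0.2
grasp_force: 0.0
```

>>> {"op": "send_rows", "data": {"targets": [{"gripper":1,"x":-3.57,"y":-1.97,"z":0,"ax":0,"ay":0,"az":0},{"gripper":1,"x":-3.57,"y":-1.97,"z":0,"ax":0,"ay":0,"az":0},{"gripper":1,"x":-3.57,"y":-1.97,"z":0,"ax":0,"ay":0,"az":0},{"gripper":1,"x":-3.57,"y":-1.97,"z":0,"ax":0,"ay":0,"az":0},{"gripper":1,"x":-3.57,"y":-1.97,"z":0,"ax":0,"ay":0,"az":0}]}}

```text
clock: 3.07
position: [472.1, -48.9, 231.8]
ee_rot: [0.718, -0.697, 0.0, -0.0]
contact_force: [-0.1, -0.1, 0.7]
gripper_width: 0.2
grasp_force: 0.0
```

>>> {"op": "send_rows", "data": {"targets": [{"gripper":1,"x":-3.57,"y":-1.97,"z":0,"ax":0,"ay":0,"az":0},{"gripper":1,"x":-3.57,"y":-1.97,"z":0,"ax":0,"ay":0,"az":0},{"gripper":1,"x":-3.57,"y":-1.97,"z":0,"ax":0,"ay":0,"az":0},{"gripper":1,"x":0,"y":0,"z":0,"ax":0,"ay":0,"az":0}]}}

```text
clock: 3.4
position: [530.7, 63.0, 231.0]
ee_rot: [0.719, -0.695, 0.001, -0.001]
contact_force: [0.4, -0.7, -0.2]
gripper_width: -0.0
grasp_force: 0.0
```

>>> {"op": "send_rows", "data": {"targets": [{"gripper":1,"x":0,"y":0.4,"z":3.86,"ax":0,"ay":0,"az":0},{"gripper":1,"x":0,"y":0,"z":3.86,"ax":0,"ay":0,"az":0},{"gripper":1,"x":0,"y":0,"z":3.86,"ax":0,"ay":0,"az":0},{"gripper":1,"x":0,"y":0,"z":3.86,"ax":0,"ay":0,"az":0},{"gripper":1,"x":0,"y":0,"z":3.86,"ax":0,"ay":0,"az":0}]}}

```text
clock: 3.82
position: [523.7, 57.8, 37.3]
ee_rot: [0.717, -0.697, 0.0, -0.001]
contact_force: [1.3, 0.8, -0.2]
gripper_width: -0.2
grasp_force: 0.0
```

>>> {"op": "send_rows", "data": {"targets": [{"gripper":1,"x":0.9,"y":0,"z":0,"ax":0,"ay":0,"az":0},{"gripper":1,"x":0.7,"y":0,"z":0,"ax":0,"ay":0,"az":0},{"gripper":1,"x":0.6,"y":0,"z":0,"ax":0,"ay":0,"az":0},{"gripper":1,"x":0.6,"y":0,"z":0,"ax":0,"ay":0,"az":0},{"gripper":1,"x":0.3,"y":0,"z":0,"ax":0,"ay":0,"az":0}]}}

```text
clock: 4.23
position: [525.6, 26.6, 40.6]
ee_rot: [0.717, -0.697, 0.001, -0.002]
contact_force: [-1.1, 4.8, -2.7]
gripper_width: 0.1
grasp_force: 2.5
```

>>> {"op": "send_rows", "data": {"targets": [{"gripper":1,"x":0.3,"y":0,"z":0,"ax":0,"ay":0,"az":0},{"gripper":1,"x":0.2,"y":0,"z":0,"ax":0,"ay":0,"az":0}]}}

```text
clock: 4.4
position: [525.9, 22.3, 40.5]
ee_rot: [0.717, -0.697, 0.001, -0.002]
contact_force: [-4.0, 15.8, 1.1]
gripper_width: -0.2
grasp_force: 8.2
```

>>> {"op": "send_rows", "data": {"targets": [{"gripper":1,"x":0.2,"y":0,"z":0,"ax":0,"ay":0,"az":0},{"gripper":1,"x":0.1,"y":0,"z":0,"ax":0,"ay":0,"az":0}]}}

```text
clock: 4.57
position: [526.0, 22.1, 40.6]
ee_rot: [0.717, -0.697, -0.0, -0.004]
contact_force: [-8.3, 25.1, 2.3]
gripper_width: 0.0
grasp_force: 12.3
```

>>> {"op": "send_rows", "data": {"targets": [{"gripper":1,"x":-2,"y":0,"z":0,"ax":0,"ay":0,"az":0},{"gripper":1,"x":0,"y":0,"z":-4,"ax":0,"ay":0,"az":0},{"gripper":1,"x":0,"y":0,"z":-4,"ax":0,"ay":0,"az":0},{"gripper":1,"x":0,"y":0,"z":-4,"ax":0,"ay":0,"az":0},{"gripper":1,"x":0,"y":0,"z":-4,"ax":0,"ay":0,"az":0}]}}

```text
clock: 4.98
position: [524.5, 37.9, 202.8]
ee_rot: [0.717, -0.697, 0.002, -0.002]
contact_force: [1.2, 0.1, -0.7]
gripper_width: 0.1
grasp_force: 0.0
```

```bash
python3 - <<'E'
from h import *
im,d=arm.get_image('top'); cv2.imwrite('pics/top1.png',cv2.resize(im[175:285,195:335,::-1],None,fx=5,fy=5)); P=cloud('top',d)
X=P[185:240,205:330].reshape(-1,3); q=X[(abs(X[:,2]-53)<3)]
y=np.sort(q[(abs(q[:,0]-510)<6)][:,1]); g=np.diff(y); print(y.min(),y.max(),[(y[i],y[i+1]) for i in np.argsort(-g)[:3]])
print(arm.read_state()['position'])
E
```

```text
-208.29482760950532 9.195868281155455 [(np.float64(-130.05001965645346), np.float64(-121.17756920641388)), (np.float64(-139.456991622096), np.float64(-134.64256395601743)), (np.float64(-132.36138368307968), np.float64(-130.07382530438284))]
[529.57462392  38.55707115 212.05554757]
```

>>> {"op": "send_rows", "data": {"targets": [{"gripper":1,"x":3.9,"y":0.1,"z":0,"ax":0,"ay":0,"az":0},{"gripper":1,"x":3.9,"y":0.1,"z":0,"ax":0,"ay":0,"az":0},{"gripper":1,"x":3.9,"y":0.1,"z":0,"ax":0,"ay":0,"az":0},{"gripper":1,"x":3.9,"y":0.1,"z":0,"ax":0,"ay":0,"az":0},{"gripper":1,"x":3.9,"y":0.1,"z":0,"ax":0,"ay":0,"az":0}]}}

```text
clock: 5.45
position: [524.9, -159.0, 200.9]
ee_rot: [0.717, -0.697, 0.002, -0.001]
contact_force: [1.1, 0.9, 0.0]
gripper_width: -0.0
grasp_force: 0.0
```

>>> {"op": "send_rows", "data": {"targets": [{"gripper":1,"x":3.8,"y":0,"z":0,"ax":0,"ay":0,"az":0},{"gripper":1,"x":0,"y":0,"z":3,"ax":0,"ay":0,"az":0},{"gripper":1,"x":0,"y":0,"z":3,"ax":0,"ay":0,"az":0},{"gripper":1,"x":0,"y":0,"z":0,"ax":0,"ay":0,"az":0}]}}

```text
clock: 5.78
position: [522.0, -195.4, 134.7]
ee_rot: [0.716, -0.698, -0.003, 0.002]
contact_force: [-1.4, 0.4, -0.9]
gripper_width: -0.1
grasp_force: 0.0
```

>>> {"op": "send_rows", "data": {"targets": [{"gripper":1,"x":0,"y":0,"z":0,"ax":0,"ay":0,"az":0},{"gripper":1,"x":0,"y":0,"z":0,"ax":0,"ay":0,"az":0}]}}

```text
clock: 5.95
position: [527.2, -194.9, 140.9]
ee_rot: [0.718, -0.696, 0.002, -0.001]
contact_force: [0.2, -0.1, -0.3]
gripper_width: -0.1
grasp_force: 0.0
```

>>> {"op": "send_rows", "data": {"targets": [{"gripper":1,"x":0,"y":-0.4,"z":-1.2,"ax":0,"ay":0,"az":0},{"gripper":1,"x":-1.2,"y":0,"z":0,"ax":0,"ay":0,"az":0},{"gripper":1,"x":-1.2,"y":0,"z":0,"ax":0,"ay":0,"az":0},{"gripper":1,"x":-1,"y":0,"z":0,"ax":0,"ay":0,"az":0}]}}

```text
clock: 6.28
position: [529.3, -158.7, 151.7]
ee_rot: [0.718, -0.696, 0.001, -0.001]
contact_force: [-0.4, 0.3, -0.3]
gripper_width: -0.3
grasp_force: 0.1
```

>>> {"op": "send_rows", "data": {"targets": [{"gripper":1,"x":-0.9,"y":0,"z":0,"ax":0,"ay":0,"az":0},{"gripper":1,"x":-0.9,"y":0,"z":0,"ax":0,"ay":0,"az":0},{"gripper":1,"x":-0.9,"y":0,"z":0,"ax":0,"ay":0,"az":0},{"gripper":1,"x":-0.9,"y":0,"z":0,"ax":0,"ay":0,"az":0},{"gripper":1,"x":-0.5,"y":0,"z":0,"ax":0,"ay":0,"az":0}]}}

```text
clock: 6.7
position: [527.5, -118.0, 150.2]
ee_rot: [0.718, -0.696, -0.0, 0.0]
contact_force: [0.8, -0.1, 0.7]
gripper_width: -0.2
grasp_force: 0.0
```

```bash
python3 - <<'E'
from h import *
for i in range(4): im,d=arm.get_image('side')
s=im[185:285,215:345,::-1]; cv2.imwrite('pics/s1.png',cv2.resize(s,None,fx=6,fy=5.9))
P=cloud('side',d); b=P[185:285,235:305].reshape(-1,3)
for z in range(56,190,8):
    q=b[(abs(b[:,2]-z)<4)&(abs(b[:,0]-532)<40)&(b[:,1]>-150)&(b[:,1]<60)]
    if len(q): print(z,len(q),q.min(0).round(),q.max(0).round())
s=arm.read_state(); print(s['position'],s['contact_force'])
E
```

```text
56 581 [ 496. -150.   52.] [566.  12.  60.]
64 25 [ 511. -125.   60.] [550. -58.  68.]
72 55 [ 511. -126.   69.] [553. -46.  76.]
80 59 [ 511. -128.   76.] [553. -58.  84.]
88 38 [ 500. -131.   84.] [ 563. -123.   92.]
96 101 [ 498. -134.   92.] [ 565. -117.  100.]
104 69 [ 498. -133.  100.] [ 565. -114.  108.]
112 70 [ 498. -126.  108.] [ 566. -112.  116.]
120 57 [ 499. -129.  116.] [ 564. -109.  124.]
128 51 [ 499. -131.  124.] [ 564. -105.  132.]
136 56 [ 499. -136.  132.] [ 564. -104.  140.]
144 59 [ 499. -138.  140.] [562. -96. 148.]
152 25 [ 497. -131.  149.] [562. -94. 156.]
160 84 [ 498. -132.  156.] [562. -90. 164.]
168 59 [ 498. -133.  164.] [562. -91. 171.]
176 44 [ 514. -132.  172.] [ 539. -125.  180.]
184 18 [ 514. -133.  180.] [ 539. -126.  183.]
[ 527.69014651 -119.20955821  150.22378183] [0.56616534 0.65246961 0.03769104]
```

View pics/s1.png

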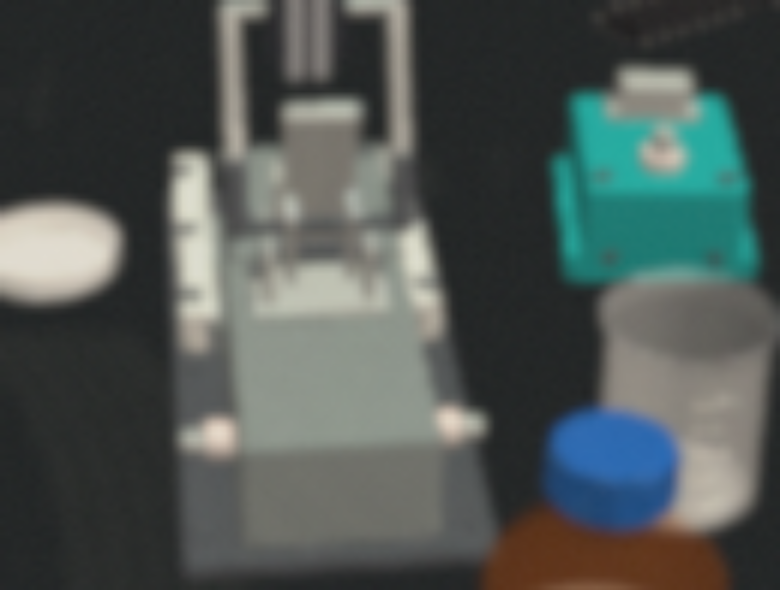

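The image shows the finger above the handle, between the loop's legs, and the loop tipped past upright towards the block. Back off, go lower, and push the handle to its stop.

>>> {"op": "send_rows", "data": {"targets": [{"gripper":1,"x":2,"y":-0.3,"z":-0.3,"ax":0,"ay":0,"az":0},{"gripper":1,"x":2,"y":0,"z":0,"ax":0,"ay":0,"az":0},{"gripper":1,"x":2,"y":0,"z":0,"ax":0,"ay":0,"az":0},{"gripper":1,"x":0,"y":0,"z":1.8,"ax":0,"ay":0,"az":0},{"gripper":1,"x":0,"y":0,"z":1.8,"ax":0,"ay":0,"az":0}]}}

```text
clock: 7.32
position: [533.2, -180.9, 117.8]
ee_rot: [0.716, -0.698, 0.001, -0.001]
contact_force: [0.3, 0.2, -0.8]
gripper_width: 0.0
grasp_force: 0.0
```

>>> {"op": "send_rows", "data": {"targets": [{"gripper":1,"x":-1.5,"y":0,"z":0,"ax":0,"ay":0,"az":0},{"gripper":1,"x":-1,"y":0,"z":0,"ax":0,"ay":0,"az":0},{"gripper":1,"x":-1,"y":0,"z":0,"ax":0,"ay":0,"az":0},{"gripper":1,"x":-0.6,"y":0,"z":0,"ax":0,"ay":0,"az":0},{"gripper":1,"x":-0.6,"y":0,"z":0,"ax":0,"ay":0,"az":0}]}}

```text
clock: 7.73
position: [531.7, -131.7, 118.3]
ee_rot: [0.718, -0.696, 0.001, -0.0]
contact_force: [-0.0, -1.9, 0.2]
gripper_width: 0.1
grasp_force: 0.7
```

>>> {"op": "send_rows", "data": {"targets": [{"gripper":1,"x":-0.6,"y":0,"z":0,"ax":0,"ay":0,"az":0},{"gripper":1,"x":-0.4,"y":0,"z":0,"ax":0,"ay":0,"az":0}]}}

```text
clock: 7.9
position: [531.3, -121.5, 118.0]
ee_rot: [0.718, -0.697, 0.001, -0.001]
contact_force: [-0.1, -1.0, 1.0]
gripper_width: 0.0
grasp_force: 0.6
```

>>> {"op": "send_rows", "data": {"targets": [{"gripper":1,"x":-0.2,"y":0,"z":0,"ax":0,"ay":0,"az":0},{"gripper":1,"x":-0.2,"y":0,"z":0,"ax":0,"ay":0,"az":0}]}}

```text
clock: 8.07
position: [531.0, -117.9, 117.6]
ee_rot: [0.717, -0.697, 0.0, -0.0]
contact_force: [0.1, -1.7, -0.1]
gripper_width: 0.2
grasp_force: 0.9
```

>>> {"op": "send_rows", "data": {"targets": [{"gripper":1,"x":-0.2,"y":0,"z":0,"ax":0,"ay":0,"az":0},{"gripper":1,"x":-0.2,"y":0,"z":0,"ax":0,"ay":0,"az":0}]}}

```text
clock: 8.23
position: [530.6, -114.3, 117.2]
ee_rot: [0.717, -0.697, 0.0, -0.0]
contact_force: [1.4, -1.4, -1.0]
gripper_width: -0.1
grasp_force: 1.0
```

>>> {"op": "send_rows", "data": {"targets": [{"gripper":1,"x":-0.2,"y":0,"z":0,"ax":0,"ay":0,"az":0},{"gripper":1,"x":-0.1,"y":0,"z":0,"ax":0,"ay":0,"az":0}]}}

```text
clock: 8.4
position: [530.5, -113.3, 117.2]
ee_rot: [0.718, -0.697, 0.001, 0.001]
contact_force: [3.0, -14.7, -3.3]
gripper_width: -0.1
grasp_force: 7.0
```

>>> {"op": "send_rows", "data": {"targets": [{"gripper":1,"x":-0.2,"y":0,"z":0,"ax":0,"ay":0,"az":0},{"gripper":1,"x":-0.1,"y":0,"z":0,"ax":0,"ay":0,"az":0}]}}

```text
clock: 8.57
position: [530.5, -112.9, 117.2]
ee_rot: [0.718, -0.696, 0.002, 0.003]
contact_force: [3.5, -25.5, -6.2]
gripper_width: -0.3
grasp_force: 12.3
```

```bash
python3 - <<'E'
from h import *
im,d=arm.get_image('side')
s=im[185:285,215:345,::-1]; cv2.imwrite('pics/s2.png',cv2.resize(s,None,fx=6,fy=5.9))
P=cloud('side',d); b=P[185:285,235:305].reshape(-1,3)
for lo,hi in [(495,510),(518,545),(555,568)]:
  for z in range(60,180,8):
    q=b[(abs(b[:,2]-z)<4)&(b[:,0]>lo)&(b[:,0]<hi)&(b[:,1]>-170)&(b[:,1]<60)]
    if len(q): print(lo,z,len(q),q.min(0).round(),q.max(0).round())
E
```

```text
495 60 17 [ 501. -129.   56.] [509.   0.  60.]
495 92 9 [ 498. -120.   92.] [ 509. -116.   96.]
495 100 10 [ 498. -120.   96.] [ 509. -113.   99.]
495 164 14 [ 500. -129.  161.] [ 510. -122.  168.]
495 172 33 [ 496. -129.  168.] [ 508. -102.  175.]
518 60 92 [ 518. -130.   56.] [545. -59.  60.]
518 68 4 [ 519. -123.   71.] [ 543. -114.   72.]
518 76 53 [ 519. -126.   72.] [ 544. -106.   80.]
518 84 37 [ 519. -125.   80.] [ 544. -108.   88.]
518 92 38 [ 520. -123.   88.] [ 544. -105.   96.]
518 100 58 [ 518. -120.   96.] [ 544. -103.  104.]
518 108 39 [ 518. -119.  104.] [ 544. -102.  111.]
518 116 13 [ 518. -106.  112.] [ 542. -102.  116.]
518 124 26 [ 520. -127.  120.] [ 541. -118.  128.]
518 132 42 [ 518. -125.  128.] [ 544. -118.  136.]
518 140 44 [ 518. -126.  136.] [ 543. -118.  144.]
518 148 45 [ 518. -126.  144.] [ 544. -117.  152.]
518 156 43 [ 518. -126.  152.] [ 543. -101.  160.]
518 164 37 [ 518. -128.  160.] [ 543. -105.  168.]
518 172 41 [ 518. -128.  168.] [ 543. -106.  176.]
555 60 7 [ 555. -112.   56.] [558.   3.  60.]
555 68 1 [557. -58.  67.] [557. -58.  67.]
555 76 1 [558. -76.  77.] [558. -76.  77.]
555 92 7 [ 557. -118.   92.] [ 564. -106.   95.]
555 100 7 [ 557. -118.   96.] [ 564. -113.   98.]
555 164 5 [ 556. -125.  165.] [ 562. -123.  168.]
555 172 24 [ 555. -127.  168.] [ 568. -110.  176.]
```

View pics/s2.png

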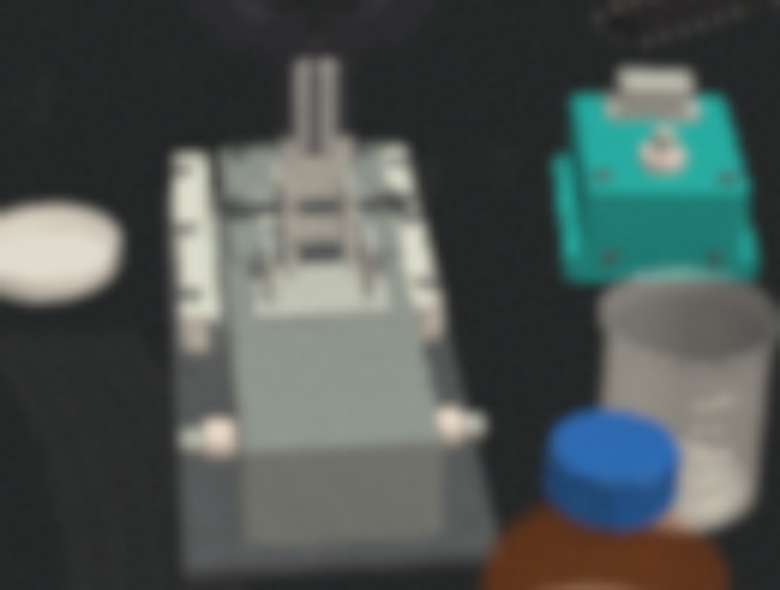

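The lever is leaning at its stop and the loop has swung over out of sight behind it. Back off and check the bar from the top.

>>> {"op": "send_rows", "data": {"targets": [{"gripper":1,"x":1.5,"y":0,"z":0,"ax":0,"ay":0,"az":0},{"gripper":1,"x":2.5,"y":0,"z":0,"ax":0,"ay":0,"az":0},{"gripper":1,"x":0,"y":0,"z":-4,"ax":0,"ay":0,"az":0},{"gripper":1,"x":0,"y":0,"z":-4,"ax":0,"ay":0,"az":0},{"gripper":1,"x":2,"y":0,"z":0,"ax":0,"ay":0,"az":0}]}}

```text
clock: 9.03
position: [536.3, -167.9, 205.4]
ee_rot: [0.719, -0.695, 0.006, -0.004]
contact_force: [0.6, -0.5, 1.0]
gripper_width: 0.2
grasp_force: 0.0
```

```bash
python3 - <<'E'
from h import *
im,d=arm.get_image('top'); im,d=arm.get_image('top'); P=cloud('top',d)
cv2.imwrite('pics/t2.png',cv2.resize(im[180:245,200:330,::-1],None,fx=6,fy=6,interpolation=cv2.INTER_CUBIC))
X=P[185:240,205:330].reshape(-1,3)
for lo,hi in [(494,512),(515,543),(548,568)]:
  q=X[(X[:,0]>lo)&(X[:,0]<hi)&(X[:,2]>57)&(X[:,2]<160)&(X[:,1]>-130)]; q=q[np.argsort(q[:,1])]; print(lo,q[::max(1,len(q)//25)].round().tolist())
print(arm.read_state()['position'])
E
```

```text
494 [[508.0, -123.0, 58.0], [501.0, -120.0, 95.0], [506.0, -118.0, 95.0], [499.0, -116.0, 98.0], [497.0, -114.0, 92.0], [508.0, -113.0, 94.0], [512.0, -111.0, 82.0], [499.0, -109.0, 94.0], [499.0, -107.0, 91.0], [502.0, -105.0, 92.0], [502.0, -103.0, 89.0], [502.0, -100.0, 90.0], [504.0, -98.0, 86.0], [498.0, -94.0, 85.0], [502.0, -92.0, 86.0], [500.0, -87.0, 80.0], [498.0, -83.0, 81.0], [503.0, -80.0, 73.0], [499.0, -74.0, 73.0], [512.0, -71.0, 58.0], [501.0, -67.0, 72.0], [497.0, -65.0, 64.0], [501.0, -60.0, 67.0], [499.0, -56.0, 66.0], [502.0, -53.0, 59.0], [507.0, -48.0, 58.0], [509.0, -46.0, 59.0], [502.0, -44.0, 57.0]]
515 [[518.0, -128.0, 57.0], [543.0, -122.0, 85.0], [528.0, -117.0, 95.0], [530.0, -115.0, 95.0], [530.0, -113.0, 93.0], [528.0, -111.0, 81.0], [519.0, -109.0, 97.0], [519.0, -106.0, 108.0], [519.0, -104.0, 125.0], [518.0, -102.0, 113.0], [541.0, -101.0, 141.0], [539.0, -99.0, 141.0], [539.0, -97.0, 141.0], [541.0, -95.0, 141.0], [528.0, -66.0, 58.0], [523.0, -60.0, 74.0], [523.0, -58.0, 73.0], [523.0, -55.0, 74.0], [517.0, -53.0, 71.0], [523.0, -51.0, 73.0], [525.0, -49.0, 72.0], [534.0, -46.0, 75.0], [536.0, -43.0, 59.0], [522.0, -16.0, 58.0], [534.0, -13.0, 72.0], [536.0, -9.0, 59.0]]
548 [[549.0, -122.0, 64.0], [548.0, -117.0, 92.0], [556.0, -117.0, 98.0], [554.0, -115.0, 95.0], [553.0, -113.0, 93.0], [561.0, -112.0, 96.0], [563.0, -110.0, 94.0], [560.0, -108.0, 99.0], [563.0, -106.0, 94.0], [557.0, -101.0, 90.0], [560.0, -99.0, 88.0], [562.0, -97.0, 90.0], [563.0, -95.0, 86.0], [558.0, -90.0, 83.0], [563.0, -88.0, 81.0], [557.0, -81.0, 76.0], [558.0, -79.0, 74.0], [558.0, -75.0, 73.0], [562.0, -72.0, 72.0], [551.0, -70.0, 57.0], [558.0, -66.0, 72.0], [549.0, -61.0, 57.0], [558.0, -56.0, 67.0], [561.0, -54.0, 62.0], [557.0, -49.0, 60.0], [551.0, -45.0, 57.0], [553.0, -43.0, 59.0]]
[ 532.94375652 -169.24521951  199.32331077]
```

View pics/t2.png

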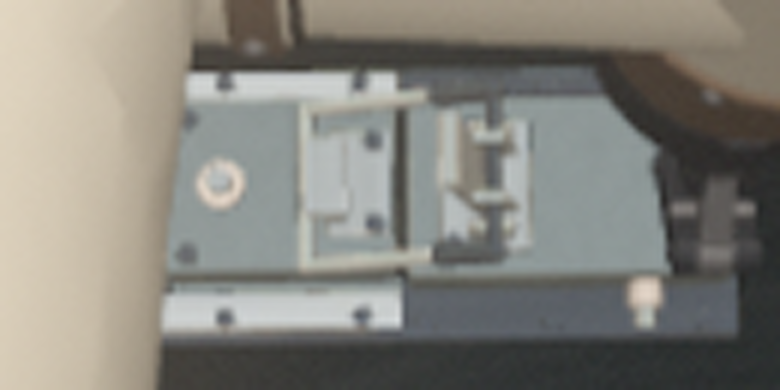

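Top view: the bar (px ~305,185) lies beyond the lip edge at depth z≈58, i.e. dropped behind and below the lip. Now to the +y side of the handle, and press it over.

>>> {"op": "send_rows", "data": {"targets": [{"gripper":1,"x":-3.6,"y":-0.1,"z":0,"ax":0,"ay":0,"az":0},{"gripper":1,"x":-3.6,"y":0,"z":0,"ax":0,"ay":0,"az":0},{"gripper":1,"x":-3.4,"y":0,"z":0,"ax":0,"ay":0,"az":0},{"gripper":1,"x":0,"y":0,"z":4,"ax":0,"ay":0,"az":0},{"gripper":1,"x":0,"y":0,"z":4,"ax":0,"ay":0,"az":0}]}}

```text
clock: 9.55
position: [531.3, -59.5, 118.3]
ee_rot: [0.718, -0.696, 0.002, -0.003]
contact_force: [0.5, -0.1, -1.7]
gripper_width: -0.1
grasp_force: 0.0
```

>>> {"op": "send_rows", "data": {"targets": [{"gripper":1,"x":0.6,"y":0,"z":0,"ax":0,"ay":0,"az":0},{"gripper":1,"x":0.6,"y":0,"z":0,"ax":0,"ay":0,"az":0}]}}

```text
clock: 9.72
position: [528.6, -74.3, 115.6]
ee_rot: [0.718, -0.696, -0.002, 0.003]
contact_force: [0.5, -0.3, 0.5]
gripper_width: 0.3
grasp_force: 0.0
```

>>> {"op": "send_rows", "data": {"targets": [{"gripper":1,"x":0.8,"y":-0.1,"z":0,"ax":0,"ay":0,"az":0},{"gripper":1,"x":0.8,"y":0,"z":-0.1,"ax":0,"ay":0,"az":0},{"gripper":1,"x":0.8,"y":0,"z":-0.1,"ax":0,"ay":0,"az":0},{"gripper":1,"x":0.8,"y":0,"z":0,"ax":0,"ay":0,"az":0}]}}

```text
clock: 10.05
position: [533.6, -107.1, 121.3]
ee_rot: [0.717, -0.697, 0.001, -0.002]
contact_force: [1.5, 3.4, 1.0]
gripper_width: 0.2
grasp_force: 1.9
```

>>> {"op": "send_rows", "data": {"targets": [{"gripper":1,"x":0.7,"y":0,"z":0,"ax":0,"ay":0,"az":0},{"gripper":1,"x":0.7,"y":0,"z":0,"ax":0,"ay":0,"az":0}]}}

```text
clock: 10.22
position: [533.5, -120.3, 119.9]
ee_rot: [0.717, -0.697, 0.0, -0.002]
contact_force: [-0.1, 6.4, -2.2]
gripper_width: -0.2
grasp_force: 2.5
```

>>> {"op": "send_rows", "data": {"targets": [{"gripper":1,"x":0.65,"y":0,"z":0.25,"ax":0,"ay":0,"az":0},{"gripper":1,"x":0.65,"y":0,"z":0.25,"ax":0,"ay":0,"az":0},{"gripper":1,"x":0.55,"y":0,"z":0.45,"ax":0,"ay":0,"az":0},{"gripper":1,"x":0.55,"y":0,"z":0.45,"ax":0,"ay":0,"az":0}]}}

```text
clock: 10.55
position: [533.9, -144.6, 105.8]
ee_rot: [0.717, -0.697, 0.001, -0.001]
contact_force: [0.2, 2.7, 1.8]
gripper_width: -0.1
grasp_force: 1.1
```

>>> {"op": "send_rows", "data": {"targets": [{"gripper":1,"x":0.4,"y":0,"z":0.6,"ax":0,"ay":0,"az":0},{"gripper":1,"x":0.4,"y":0,"z":0.6,"ax":0,"ay":0,"az":0}]}}

```text
clock: 10.72
position: [533.6, -153.2, 93.1]
ee_rot: [0.717, -0.697, 0.0, 0.0]
contact_force: [-0.4, -0.8, -0.7]
gripper_width: -0.4
grasp_force: 0.0
```

>>> {"op": "send_rows", "data": {"targets": [{"gripper":1,"x":0.25,"y":0,"z":0.6,"ax":0,"ay":0,"az":0},{"gripper":1,"x":0.25,"y":0,"z":0.6,"ax":0,"ay":0,"az":0}]}}

```text
clock: 10.88
position: [533.3, -157.9, 80.4]
ee_rot: [0.717, -0.697, -0.0, 0.0]
contact_force: [-0.1, 0.1, 0.5]
gripper_width: -0.3
grasp_force: 0.0
```

>>> {"op": "send_rows", "data": {"targets": [{"gripper":1,"x":0,"y":0,"z":0.2,"ax":0,"ay":0,"az":0},{"gripper":1,"x":0,"y":0,"z":0.2,"ax":0,"ay":0,"az":0}]}}

```text
clock: 11.05
position: [533.5, -158.0, 79.5]
ee_rot: [0.718, -0.696, 0.0, 0.001]
contact_force: [-8.3, 2.4, 26.6]
gripper_width: -0.1
grasp_force: 13.3
```

>>> {"op": "send_rows", "data": {"targets": [{"gripper":1,"x":0,"y":0,"z":-4,"ax":0,"ay":0,"az":0},{"gripper":1,"x":0,"y":0,"z":-4,"ax":0,"ay":0,"az":0},{"gripper":1,"x":0,"y":0,"z":-4,"ax":0,"ay":0,"az":0},{"gripper":1,"x":4,"y":0,"z":0,"ax":0,"ay":0,"az":0},{"gripper":1,"x":4,"y":0,"z":0,"ax":0,"ay":0,"az":0}]}}

```text
clock: 11.47
position: [538.1, -236.9, 201.0]
ee_rot: [0.719, -0.695, 0.003, -0.002]
contact_force: [0.7, -0.2, -0.6]
gripper_width: -0.2
grasp_force: 0.0
```

```bash
python3 - <<'E'
from h import *
for i in range(3): im,d=arm.get_image('top')
P=cloud('top',d)
cv2.imwrite('pics/t3.png',cv2.resize(im[180:245,200:330,::-1],None,fx=6,fy=6,interpolation=cv2.INTER_CUBIC))
X=P[185:240,205:330].reshape(-1,3)
for lo,hi in [(494,510),(515,543),(553,568)]:
  q=X[(X[:,0]>lo)&(X[:,0]<hi)&(X[:,2]>57)&(X[:,2]<160)&(X[:,1]>-200)]; q=q[np.argsort(q[:,1])]; print(lo,q[::max(1,len(q)//20)].round().tolist())
s=arm.read_state(); print(s['position'],s['contact_force'])
E
```

```text
494 [[503.0, -139.0, 71.0], [500.0, -138.0, 73.0], [498.0, -137.0, 68.0], [503.0, -136.0, 71.0], [505.0, -136.0, 71.0], [500.0, -136.0, 73.0], [509.0, -136.0, 72.0], [507.0, -136.0, 72.0], [498.0, -134.0, 68.0], [500.0, -134.0, 72.0], [505.0, -134.0, 70.0], [507.0, -134.0, 70.0], [509.0, -134.0, 70.0], [502.0, -134.0, 74.0], [498.0, -132.0, 67.0], [500.0, -132.0, 70.0], [502.0, -132.0, 73.0], [505.0, -132.0, 72.0], [498.0, -130.0, 68.0], [503.0, -130.0, 70.0], [505.0, -130.0, 70.0], [500.0, -130.0, 73.0], [498.0, -127.0, 70.0], [502.0, -127.0, 71.0], [505.0, -127.0, 71.0], [500.0, -127.0, 74.0], [498.0, -125.0, 70.0], [500.0, -125.0, 70.0], [504.0, -125.0, 72.0], [502.0, -125.0, 74.0], [498.0, -123.0, 67.0], [503.0, -123.0, 69.0], [505.0, -123.0, 69.0], [500.0, -123.0, 72.0], [498.0, -121.0, 70.0], [500.0, -121.0, 70.0], [502.0, -121.0, 72.0]]
515 [[521.0, -185.0, 74.0], [532.0, -182.0, 80.0], [537.0, -178.0, 76.0], [541.0, -176.0, 79.0], [522.0, -173.0, 82.0], [522.0, -169.0, 80.0], [531.0, -167.0, 81.0], [520.0, -163.0, 78.0], [527.0, -160.0, 80.0], [535.0, -158.0, 80.0], [524.0, -
[... 159 characters left out ...]
 -133.0, 77.0], [533.0, -131.0, 81.0], [537.0, -129.0, 80.0], [520.0, -125.0, 77.0]]
553 [[562.0, -136.0, 70.0], [555.0, -136.0, 72.0], [564.0, -136.0, 70.0], [557.0, -136.0, 72.0], [559.0, -135.0, 74.0], [555.0, -133.0, 70.0], [559.0, -133.0, 71.0], [557.0, -133.0, 73.0], [566.0, -133.0, 70.0], [561.0, -133.0, 73.0], [564.0, -133.0, 72.0], [555.0, -131.0, 70.0], [559.0, -131.0, 71.0], [567.0, -131.0, 68.0], [557.0, -131.0, 72.0], [562.0, -131.0, 71.0], [564.0, -131.0, 72.0], [558.0, -129.0, 68.0], [559.0, -129.0, 72.0], [561.0, -129.0, 74.0], [563.0, -129.0, 74.0], [558.0, -127.0, 67.0], [559.0, -127.0, 69.0]]
[ 535.51436418 -239.29033687  196.60625929] [ 0.11380827  0.51452945 -0.58872394]
```

View pics/t3.png

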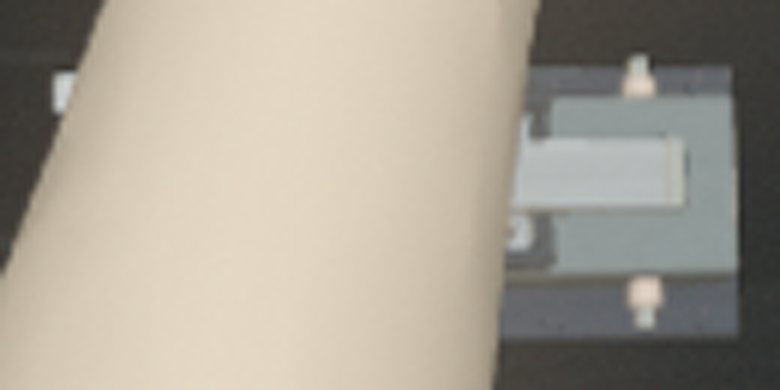

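The lever is flat (top at z 80). The arm hides the bar, so I move it aside and check.

>>> {"op": "send_rows", "data": {"targets": [{"gripper":1,"x":3,"y":2,"z":-1,"ax":0,"ay":0,"az":0},{"gripper":1,"x":3,"y":2.5,"z":-1,"ax":0,"ay":0,"az":0},{"gripper":1,"x":3,"y":2.5,"z":0,"ax":0,"ay":0,"az":0},{"gripper":1,"x":3,"y":2.5,"z":0,"ax":0,"ay":0,"az":0},{"gripper":1,"x":3,"y":2.5,"z":0,"ax":0,"ay":0,"az":0}]}}

```text
clock: 12.03
position: [419.4, -390.8, 216.9]
ee_rot: [0.718, -0.696, -0.0, 0.0]
contact_force: [1.6, -0.5, -0.2]
gripper_width: -0.0
grasp_force: 0.0
```

```bash
python3 - <<'E'
from h import *
for i in range(3): im,d=arm.get_image('top')
P=cloud('top',d)
cv2.imwrite('pics/t4.png',cv2.resize(im[180:245,200:330,::-1],None,fx=6,fy=6,interpolation=cv2.INTER_CUBIC))
X=P[185:240,205:330].reshape(-1,3)
for lo,hi in [(494,506),(515,543),(556,568)]:
  q=X[(X[:,0]>lo)&(X[:,0]<hi)&(X[:,2]>56)&(X[:,2]<160)&(X[:,1]>-110)]; q=q[np.argsort(q[:,1])]; print(lo,q[::max(1,len(q)//20)].round().tolist())
s=arm.read_state(); print(s['position'],s['contact_force'])
E
```

```text
494 [[500.0, -110.0, 68.0], [498.0, -105.0, 64.0], [498.0, -103.0, 62.0], [498.0, -101.0, 63.0], [498.0, -98.0, 64.0], [498.0, -96.0, 65.0], [500.0, -94.0, 65.0], [502.0, -92.0, 68.0], [498.0, -87.0, 63.0], [500.0, -85.0, 65.0], [502.0, -83.0, 65.0], [498.0, -78.0, 62.0], [500.0, -76.0, 63.0], [500.0, -71.0, 64.0], [498.0, -69.0, 60.0], [502.0, -67.0, 64.0], [500.0, -62.0, 63.0], [502.0, -60.0, 62.0], [498.0, -56.0, 61.0], [502.0, -53.0, 60.0], [500.0, -51.0, 58.0], [505.0, -49.0, 57.0], [504.0, -10.0, 58.0], [501.0, 1.0, 56.0]]
515 [[519.0, -109.0, 64.0], [522.0, -105.0, 56.0], [527.0, -100.0, 56.0], [538.0, -95.0, 58.0], [530.0, -73.0, 57.0], [519.0, -66.0, 57.0], [537.0, -64.0, 57.0], [529.0, -60.0, 76.0], [525.0, -58.0, 75.0], [520.0, -56.0, 76.0], [541.0, -55.0, 74.0], [543.0, -53.0, 76.0], [532.0, -51.0, 74.0], [534.0, -49.0, 77.0], [525.0, -47.0, 75.0], [516.0, -30.0, 56.0], [534.0, -18.0, 59.0], [525.0, -15.0, 72.0], [532.0, -12.0, 69.0], [536.0, -9.0, 58.0], [529.0, -5.0, 58.0]]
556 [[559.0, -108.0, 68.0], [561.0, -106.0, 71.0], [559.0, -102.0, 67.0], [562.0, -99.0, 66.0], [560.0, -95.0, 64.0], [561.0, -93.0, 67.0], [559.0, -88.0, 66.0], [562.0, -86.0, 66.0], [557.0, -81.0, 63.0], [558.0, -79.0, 60.0], [562.0, -77.0, 62.0], [559.0, -72.0, 63.0], [562.0, -70.0, 64.0], [562.0, -68.0, 63.0], [557.0, -63.0, 61.0], [557.0, -61.0, 60.0], [562.0, -58.0, 61.0], [557.0, -54.0, 61.0], [559.0, -52.0, 61.0], [560.0, -47.0, 57.0], [559.0, 1.0, 56.0]]
[ 418.6732911  -391.57374155  216.58587939] [0.71178113 0.4210466  0.49486042]
```

View pics/t4.png

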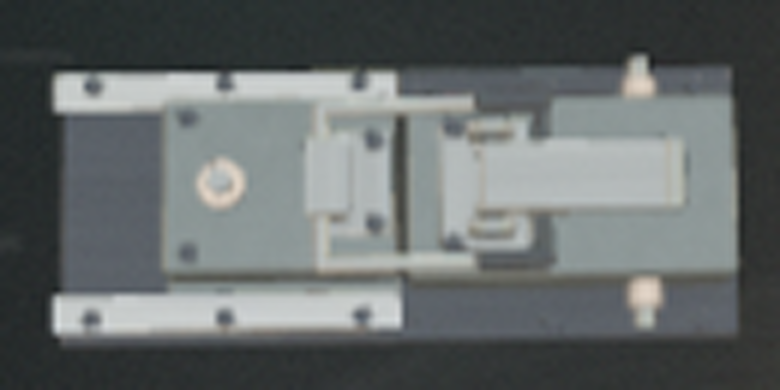

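The bar (px ~320) passes under the lip (px 305–350), the lever is flat, the block is against the gasket, and the arm is clear.

```bash
python3 -c "
from bench import arm
print(arm.job_done())"
```

```text
the job is handed in; nothing more can be done
None
```

The flow cell is closed and handed in at about 12 s on the robot's clock: the last top view shows the block against the gasket, the bar hooked under the keeper's lip and the lever flat on its own. The spring stretch was not measured, and no pass/fail result came back.

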